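Hook up the drop guard of a dowel borer and load a blank

ROBOT

A 6-joint arm with a two-finger parallel gripper is mounted at the origin on the work surface. World frame = base frame: x ahead of the robot, y to its left, z up, the work surface at z = 0. Lengths are in m, angles in rad, forces in N, time in s.
With the tool pointing down it reaches from about 0.375 to 0.975 m from the base axis. Payload 3.8 kg.
Tool frame: the origin (TCP) lies on the centre line of the jaws, within the pads' length; the fingertips stand 25 mm ahead of it and the grasp point (between the pads) lies 6 mm ahead of it; y points along the fingers, z is the direction in which the jaws open and shut, and the axes are right-handed (so a half turn about y gives the same grasp; the last joint's range is limited). The gripper opens to 85 mm and grips with 20 to 120 N. Pads are 22 mm wide; open, the fingers measure 114 mm over their backs; the gripper's body (76 mm by 85 mm) begins 54 mm behind the grasp point. The pads swing forward as they close: fully open they stand 13 mm farther back than shut.
Start: joints at [1.261, 0.264, 1.604, -0, 1.274, -0.037], TCP at [0.182, 0.65, 0.256] pointing down, gripper open.
Joint ranges: [-2.63, 2.63], [-0.94, 2.18], [0.31, 2.57], [-1.31, 4.45], [0, 2.66], [-2.55, 2.55]. Speed limits (rad/s): [2.57, 2.57, 3.14, 3.14, 3.14, 3.14].

INTERFACE

Orientations are given as a rotation vector (axis times angle).
In Python, from workcell import bot gives the robot as it stands.
- The arm moves only by the shell command python3 -m jog 'ROWS' [FORCE]. ROWS is JSON, a list of rows, each a list of 5 numbers: the shift along the world's x, y, z in mm, then the turn about the world's z in degrees, then the finger opening in mm, from 0 to 85.4. A call has exactly 10 rows; each row is the pose to reach, as a shift and turn from the pose commanded when the call began; what a row does not reach only later rows make up. A row lasts 1/8 s, in which the tool goes at most 62.5 mm and 10.7 degrees, less where a joint would pass 70% of its speed; a pose out of reach is approached as far as the arm can. A call with a gripper value outside its range is refused whole. The fingers move at their own pace and stop on an object; FORCE is the grip in N (left out, the last holds). Time passes only in rows, so rows that repeat a pose let the fingers close, or fill a call up. It gives the time, the measured TCP pose, the force and the opening at its end, in the units of the state.
- bot.read_state(): the state, without advancing time (a new reading comes with each control period).
- bot.read_camera(name): name is "scene" or "top" or "wrist"; returns a dict with "pixels" (480x640x3 uint8, red, green, blue), "fx", "fy", "cx", "cy" (pixels), "R" (3x3) and "t" (3): a world point X has camera coordinates R X + t. Camera axes: x right, y down, z forward; pixel columns grow to the right and rows downward; lengths in m; the calibration is good to about 2 mm. A picture is of the moment at which its call begins. There is no depth.
- bot.finish_job(): hands the job in, once; it reports no verdict.
The state is a dict: "time": time; "q": joint angles; "joint_vel": joint speeds; "joint_torque": joint torques, N m; "tool_pos": TCP position; "tcp_rot": TCP orientation; "wrist_force": force on the tool from outside, world axes, zero at the start; "torque": the same for the moment, N m; "width": opening from 0.0 (shut) to 1.0 (fully open).
Only numpy, scipy, OpenCV 4.12 (cv2) and the standard library are available. Lean on these libraries where they do the work, as an engineer would, in place of code of your own. Each camera call takes 0.05 s, during which the arm holds its last target.

TASK

Load the dowel borer: lift its drop guard by the T-handle on the slotted bar and hook the bar's tooth into the notch of the catch so that the guard stays up by itself, without letting it drop. Then push the wooden blank along the trough, under the guard, fully home against the stop, and slide the retaining gate all the way across behind it. Leave the other things on the bench where they are.

Things in the scene. Friction and masses are not known exactly. Their poses are not given: they have to be found in the camera images.
- borer: Low dowel-boring machine fixed to the bench, grey base plate 555 x 170 x 14 mm. Origin on the bench top under the middle of the guard; x axis = feed direction (along the trough, under the guard, to the motor), z up. Numbers below in this frame, mm. Guide posts 18 x 16 at x 6, y +-66, tops z 180, guide the guard. Gearbox and motor from x 82 to 290, up to z 136.
- trough (a point): Middle of the floor of the bright metal trough at x -140, y 0, z 30 of the machine; axes as the machine's. The trough is straight, x -265 (open end) to 70, 33 mm wide between side walls 6 mm thick whose tops are at z 40.
- stop (a point): Middle of the face of the stop, a steel plate across the end of the trough, at x 70, y 0, z 45 of the machine (under a raised guard, 60 mm beyond it); plate 90 mm wide, top z 89.
- guard (a joint): Lift of the drop guard in m: 0 down (as it starts), about 0.050 when hooked, 0.09 at most. An upright metal plate 6 mm thick (x 3 to 9), y +-58, lower edge at z 35 when down, so that it bars the trough. It slides straight up, with the slotted bar pivoted on its front. Guard and bar weigh 0.4 to 0.6 kg together and fall when let go.
- stay_bar (a joint): Swing of the slotted bar in rad about its pivot on the guard (axis along machine x, at x -15, y 0, z 62 + lift): 0 upright, positive leans its top to machine +y, towards the catch. Starts leaning away, at or near its end stop at -0.15; swings freely up to 0.30. Tooth over the middle of the notch: about 0.145; resting in the notch against its nose: about 0.07.
- bar_handle (a point): Middle of the T-handle on top of the slotted bar: a round dark bar 12 mm in diameter, 54 mm long, along machine x, 185 mm from the bar's pivot; starts at about z 245. Pinch it from above across machine y; it turns in the grip as the bar swings. The flat bar under it is 16 wide (y), 8 thick (x). Axes: z along the bar, y to the tooth's side.
- bar_tooth (a point): Middle of the lower end of the tooth. The bar's +y edge has a slot; the jaw above the slot ends in a tooth pointing down, 8 mm wide (y), 8 thick (x), 9.5 deep. This point is 70.5 mm from the pivot along the bar and 25 mm to the +y side of the bar's middle line; z about 136 at the start.
- notch (a point): Middle of the notch's floor in the fixed steel catch on the +y guide post: x -15, y 35, z 180 of the machine, axes as the machine's. Notch 18 mm wide (y 26 to 44), open above and at both x ends; its nose (y 21 to 26) rises 10 mm over the floor. Catch x -28 to -2, 8 mm thick under the floor. The tooth rises on the y 0 side of the nose, passes over it and drops into the notch.
- blank_mid (a point): Centre of the wooden blank, a square batten 200 x 30 x 30 mm, 0.09 to 0.18 kg, lying loose in the trough along it (its x = machine x), front end 30 to 55 mm before the machine origin, top at z 60. Home, its front end touches the stop: centre at machine x -30, rear face at x -130.
- gate (a joint): Slide of the retaining gate in m, towards machine -y: 0 open (starts 0 to 0.014), 0.065 fully across. A steel bar 12 mm thick (x -148 to -136), 55 long, z 42 to 58, passing over the trough walls behind the home blank with 6 mm to spare. Its leading end is at y 45 open, y -20 shut. Friction about 1.5 N; stays where left.
- gate_post (a point): The gate's upright round post, 14 mm in diameter, z 58 to 98; this point is on its axis at z 82, 38 mm behind the gate's leading end, at machine x -142, y 83 less the gate's slide.
- glue: White glue bottle, 52 mm diameter, 130 mm tall, standing on the bench beside the trough; origin under its middle. Leave it.
- screw_jar: Glass jar with steel lid, 60 mm diameter, 75 mm tall, standing beside the machine; origin under its middle. Leave it.
- offcut: Brown wood offcut 90 x 45 x 22 mm lying on the bench; origin under its middle. Leave it.
- wrench: Wrench lying on the bench. Leave it.
- screwdriver: Black-handled screwdriver lying on the bench. Leave it.
- hammer: Hammer lying on the bench. Leave it.
- paint_tin: Paint tin, 86 mm diameter, 100 mm tall; origin under its middle. Leave it.
There are look-alikes about, which are no part of the job. What is meant by the part that bears blank_mid is not red, and is the larger of those in its own colour.

How it is judged:
By the outcome, as a careful person would: the job done as asked, in the order asked, and still so for the second after the job is handed in, with the robot touching nothing.
It also fails if it takes over 61 s, if anything falls off the work surface, if the arm or the gripper's body presses on something with over 40 N, if the wrist force passes 120 N, or if a joint passes its speed limit or range.

## Working session

There is one attempt and no reset: what is moved stays moved. The work goes in short steps, Python scripts to look and compute and a shell command to move; the robot and the scene stay as the last step left them, time stands still between calls to the robot, and variables do not carry over. Pictures are saved under pics/ and viewed, and the job is handed in when it is done.

```bash
mkdir -p pics; ls; python3 - <<'E'
from workcell import bot
import cv2,pickle
s=bot.read_state();print(s)
for n in("scene","top","wrist"):
    c=bot.read_camera(n);cv2.imwrite(f"pics/{n}0.png",c["pixels"][:,:,::-1]);pickle.dump(c,open(f"pics/{n}0.pkl","wb"))
    print(n,c["fx"],c["fy"],c["cx"],c["cy"],c["R"],c["t"])
E
```

```text
pics
{'time': 0.0, 'q': array([ 1.26108418e+00,  2.64787818e-01,  1.60539756e+00,  1.92670463e-05,
        1.27370237e+00, -3.68968348e-02]), 'joint_vel': array([ 1.42839973e-04, -7.86659753e-04, -4.54823915e-04, -1.15145434e-03,
        9.28627233e-05,  1.09007609e-03]), 'joint_torque': array([ 8.73052322e-04, -5.15129113e+01, -3.67310750e+01,  8.08199928e-06,
        1.30066287e-02, -1.12577024e-05]), 'tool_pos': array([0.18165893, 0.64938274, 0.25492589]), 'tcp_rot': array([-1.56242711,  0.21454526, -0.21389325]), 'wrist_force': array([-0.17092331,  0.42148654, -0.39240504]), 'torque': array([-0.00910998, -0.0181937 , -0.01721209]), 'width': 0.9981118435069115}
scene 455.23806576450545 455.23806576450545 319.0776252440911 242.50266494739085 [[ 0.57325714  0.81926731 -0.01331613]
 [ 0.67382848 -0.48061267 -0.56121889]
 [-0.46618819  0.31274995 -0.82756029]] [-0.25072781 -0.27235091  1.40906051]
top 597.3357673833995 597.3357673833995 320.26446311967953 250.50882149385268 [[-0.02453457 -0.99967927 -0.00627836]
 [-0.98548145  0.02524057 -0.16789649]
 [ 0.16800111  0.00206794 -0.98578464]] [-0.04679358  0.52832784  1.54293477]
wrist 396.7679778335187 396.7679778335187 321.36234004754834 236.12123860433502 [[ 0.26888978  0.96316885 -0.00201333]
 [ 0.9228856  -0.25704448  0.28672339]
 [ 0.27564552 -0.07895506 -0.9580113 ]] [-0.67404815 -0.03838989  0.37882276]
```

View pics/scene0.png

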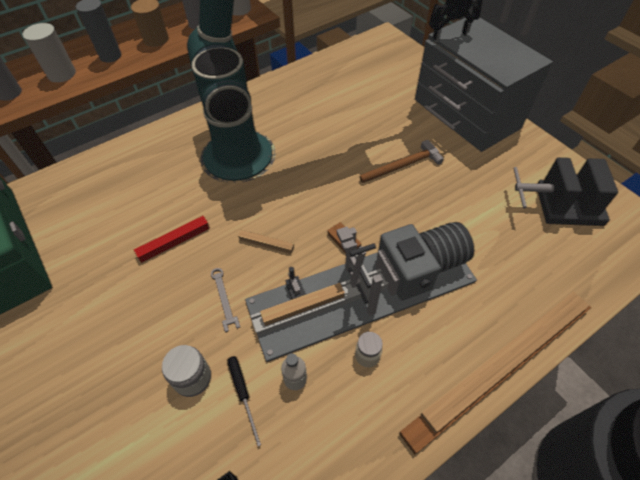

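View pics/top0.png

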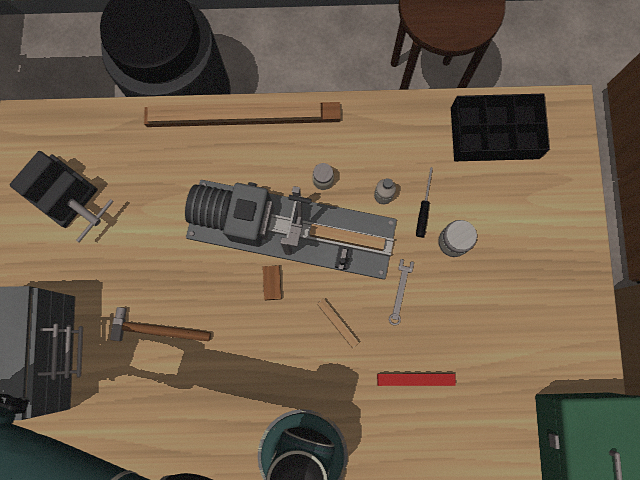

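View pics/wrist0.png

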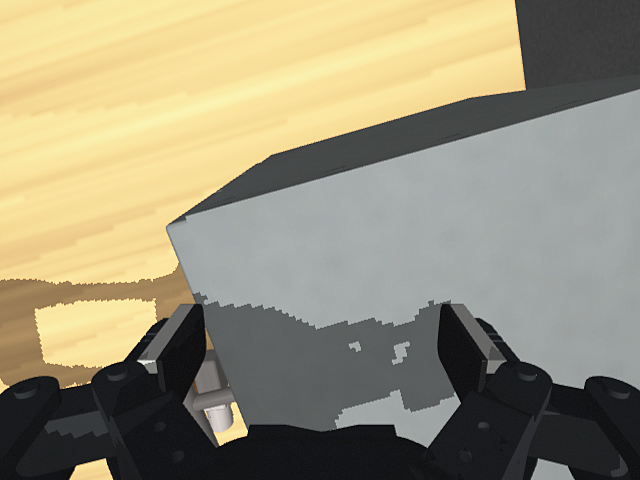

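```bash
python3 - <<'E'
import cv2
a=cv2.imread("pics/top0.png")[165:295,175:405];cv2.imwrite("pics/topc.png",cv2.resize(a,None,fx=3.4,fy=3.4,interpolation=cv2.INTER_CUBIC))
a=cv2.imread("pics/scene0.png")[210:365,240:485];cv2.imwrite("pics/scenec.png",cv2.resize(a,None,fx=3.2,fy=3.2,interpolation=cv2.INTER_CUBIC))
E
```

```text
(no output)
```

View pics/topc.png

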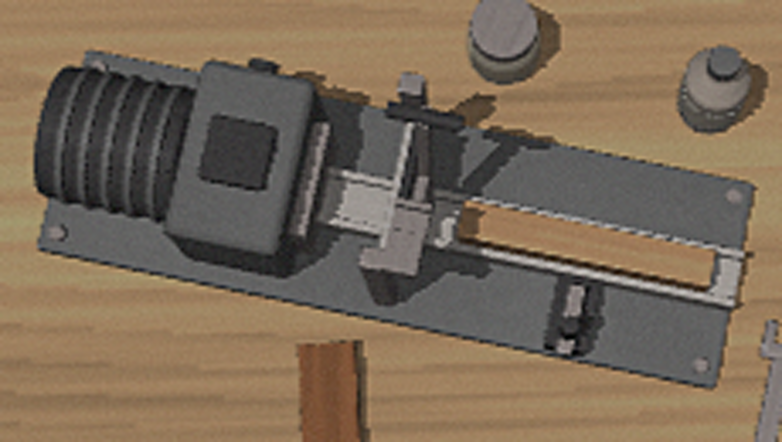

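View pics/scenec.png

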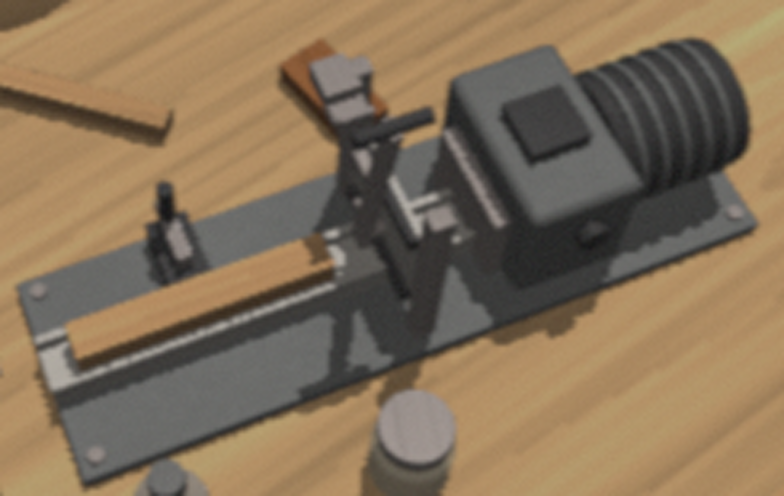

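```bash
cat > h.py <<'E'
import numpy as np,pickle
from scipy.optimize import least_squares
from workcell import bot
def proj(c,X):
    X=np.atleast_2d(X);p=X@np.array(c["R"]).T+np.array(c["t"]);return np.c_[c["fx"]*p[:,0]/p[:,2]+c["cx"],c["fy"]*p[:,1]/p[:,2]+c["cy"]]
def M2W(P,m):
    P=np.atleast_2d(P)/1000.;c,s=np.cos(m[2]),np.sin(m[2])
    return np.c_[m[0]+c*P[:,0]-s*P[:,1],m[1]+s*P[:,0]+c*P[:,1],P[:,2]]
def ray(c,uv):
    R=np.array(c["R"]);o=-R.T@np.array(c["t"]);d=R.T@np.array([(uv[0]-c["cx"])/c["fx"],(uv[1]-c["cy"])/c["fy"],1]);return o,d
def onplane(c,uv,z):
    o,d=ray(c,uv);return o+d*(z-o[2])/d[2]
def W2M(X,m):
    X=np.atleast_2d(X);c,s=np.cos(m[2]),np.sin(m[2]);d=X[:,:2]-np.array(m[:2])
    return 1000*np.c_[c*d[:,0]+s*d[:,1],-s*d[:,0]+c*d[:,1],X[:,2]]
E
python3 - <<'E'
from h import *
T=pickle.load(open("pics/top0.pkl","rb"));S=pickle.load(open("pics/scene0.pkl","rb"))
t=lambda u,v:(175+u/3.4,165+v/3.4)
s=lambda u,v:(240+u/3.2,210+v/3.2)
obs=[(T,t(88,52),(290,-85,14)),(T,t(755,183),(-265,-85,14)),(T,t(716,386),(-265,85,14)),(T,t(38,250),(290,85,14)),
(S,s(20,287),(-265,85,14)),(S,s(88,474),(-265,-85,14)),(S,s(756,218),(290,-85,14))]
f=lambda m:np.concatenate([(proj(c,M2W(P,m))[0]-np.array(u)) for c,u,P in obs])
r=least_squares(f,[.7,.03,1.7]);m=r.x;print(m,np.degrees(m[2]));print(r.fun.reshape(-1,2).round(1));np.save("m.npy",m)
for n,c,u,z in [("post top T",T,t(566,347),98),("post top S",S,s(164,187),98),("handle end T",T,t(390,108),245),("handle end T2",T,t(462,124),245),("handle end S",S,s(358,134),245),("handle end S2",S,s(430,116),245),("blank rear S",S,s(68,328),60),("rear S2",S,s(82,362),60),("front S",S,s(305,240),60),("front S2",S,s(335,258),60),("T front",T,t(465,200),60),("T front2",T,t(460,238),60),("T rear",T,t(715,250),60),("T rear2",T,t(710,290),60),("glue",T,t(723,62),130),("jar",T,t(505,27),75)]:
    print(n,W2M(onplane(c,u,z/1000),m).round(1))
E
```

```text
[0.59256559 0.0062799  1.34668378] 77.15929699903674
[[-1.6 -0.7]
 [-0.3 -0.7]
 [-0.1  0.2]
 [-1.4  0.2]
 [-2.2 -1.8]
 [-1.5  2.3]
 [ 0.8 -0.2]]
post top T [[-143.    89.4   98. ]]
post top S [[-141.7   70.2   98. ]]
handle end T [[  8.7 -29.2 245. ]]
handle end T2 [[-42.4 -27.8 245. ]]
handle end S [[-38.  -26.4 245. ]]
handle end S2 [[  9.4 -31.6 245. ]]
blank rear S [[-240.     8.7   60. ]]
rear S2 [[-239.   -20.1   60. ]]
front S [[-55.4   9.4  60. ]]
front S2 [[-41.  -12.8  60. ]]
T front [[-43.5 -14.1  60. ]]
T front2 [[-45.8  16.2  60. ]]
T rear [[-241.7  -13.5   60. ]]
T rear2 [[-243.6   18.2   60. ]]
glue [[-217.1 -141.9  130. ]]
jar [[ -47.4 -153.    75. ]]
```

```bash
python3 - <<'E'
from h import *
from scipy.spatial.transform import Rotation as Ro
m=np.load("m.npy");s=bot.read_state();R=Ro.from_rotvec(s["tcp_rot"]).as_matrix();print(R.round(3))
print("jaw ang",np.degrees(np.arctan2(R[1,2],R[0,2])))
for n,P in [("handle",(-15,-27.6,245)),("handle off",(-31,-27.6,245)),("post",(-142,78,82))]:
    print(n,M2W(P,m).round(4))
print("mx",np.cos(m[2]),np.sin(m[2]))
E
```

```text
[[ 0.963 -0.001  0.269]
 [-0.269 -0.002  0.963]
 [-0.    -1.    -0.002]]
jaw ang 74.37164947265065
handle [[ 0.6161 -0.0145  0.245 ]]
handle off [[ 0.6126 -0.0301  0.245 ]]
post [[ 0.485  -0.1148  0.082 ]]
mx 0.2222411891059478 0.9749917198954945
```

```bash
python3 -m jog '[[0,0,62,0,50],[40,-45,90,-10,50],[75,-90,90,-20,50],[108,-140,90,-30,50],[142,-190,90,-40,50],[175,-240,90,-50,50],[208,-290,90,-60,50],[242,-340,90,-70,50],[275,-390,90,-80,50],[305,-440,90,-87,50]]' 30
```

```text
time: 1.4
tool_pos: [0.4876, 0.2082, 0.3461]
tcp_rot: [-1.094, 1.373, -1.373]
wrist_force: [1.1, 0.2, -0.1]
width: 0.587
```

```bash
python3 -m jog '[[26,-50,0,0,50],[53,-100,0,0,50],[79,-150,0,0,50],[105,-200,0,0,50],[126,-240,0,0,50],[126,-240,0,0,50],[126,-240,0,0,50],[126,-240,0,0,50],[126,-240,0,0,50],[126,-240,0,0,50]]'
cat >> h.py <<'E'
import cv2
def snap(name,out,crop=None,f=1):
    c=bot.read_camera(name);pickle.dump(c,open(f"pics/{out}.pkl","wb"));a=c["pixels"][:,:,::-1]
    if crop: a=a[crop[1]:crop[3],crop[0]:crop[2]]
    cv2.imwrite(f"pics/{out}.png",cv2.resize(a,None,fx=f,fy=f,interpolation=cv2.INTER_CUBIC));return c
E
python3 - <<'E'
from h import *
m=np.load("m.npy");c=snap("wrist","w1")
for P in [(-42,-27.6,245),(12,-27.6,245),(6,66,180),(-15,35,180),(-265,85,14),(-142,78,98),(-230,0,60)]:print(P,proj(c,M2W(P,m)).round(0))
s=bot.read_state();print(s["tool_pos"],s["tcp_rot"])
E
```

```text
time: 2.65
tool_pos: [0.6127, -0.0291, 0.3465]
tcp_rot: [-1.097, 1.369, -1.369]
wrist_force: [0.3, 0.2, 1.1]
width: 0.586
(-42, -27.6, 245) [[320. 268.]]
(12, -27.6, 245) [[320. 176.]]
(6, 66, 180) [[189. 171.]]
(-15, 35, 180) [[234. 200.]]
(-265, 85, 14) [[234. 363.]]
(-142, 78, 98) [[216. 307.]]
(-230, 0, 60) [[296. 360.]]
[ 0.61272381 -0.0293035   0.34652215] [-1.09699376  1.3687135  -1.36915708]
```

View pics/w1.png

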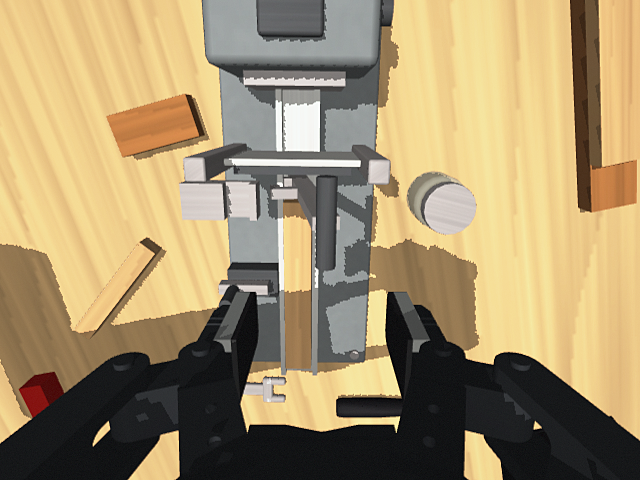

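```bash
python3 -m jog '[[2,-2,-30,0,50],[2,-2,-60,0,50],[2,-2,-85,0,50],[2,-2,-92,0,50],[2,-2,-92,0,30],[2,-2,-92,0,0],[2,-2,-92,0,0],[2,-2,-92,0,0],[2,-2,-92,0,0],[2,-2,-92,0,0]]' 35
python3 - <<'E'
from h import *
snap("wrist","w2");s=bot.read_state();print(s["width"]*85.4,s["wrist_force"],s["tool_pos"])
E
```

```text
time: 3.95
tool_pos: [0.6148, -0.0318, 0.2559]
tcp_rot: [-1.096, 1.369, -1.37]
wrist_force: [-4.2, 0.7, 5.7]
width: 0.125
10.418840719491376 [-5.60601883  0.89520898  4.77026972] [ 0.61478204 -0.03178013  0.25597691]
```

View pics/w2.png

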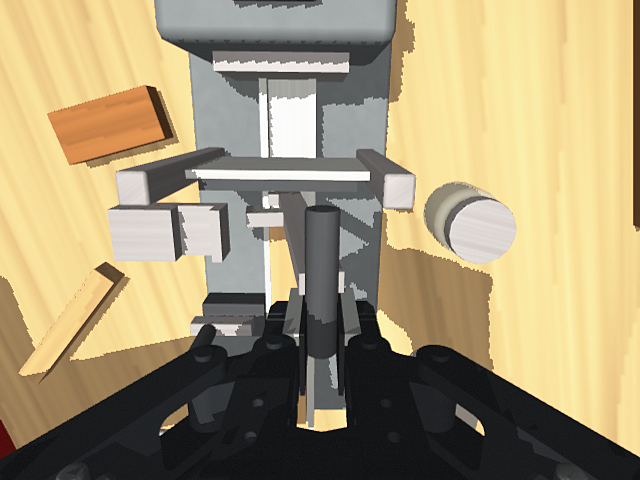

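```bash
python3 -m jog '[[0,0,6,0,0],[0,0,15,0,0],[0,0,24,0,0],[0,0,33,0,0],[0,0,42,0,0],[0,0,51,0,0],[0,0,60,0,0],[0,0,68,0,0],[0,0,70,0,0],[0,0,70,0,0]]' 50
python3 - <<'E'
from h import *
snap("scene","s3",(300,170,440,330),4);snap("wrist","w3");s=bot.read_state();print(s["width"]*85.4,s["wrist_force"],s["tool_pos"])
E
```

```text
time: 5.25
tool_pos: [0.6147, -0.0318, 0.3249]
tcp_rot: [-1.097, 1.37, -1.369]
wrist_force: [-4.5, 3.5, -3.5]
width: 0.115
10.129661852386047 [-4.13225261  2.01360975 -4.54109037] [ 0.6146804  -0.03182744  0.32462098]
```

View pics/w3.png

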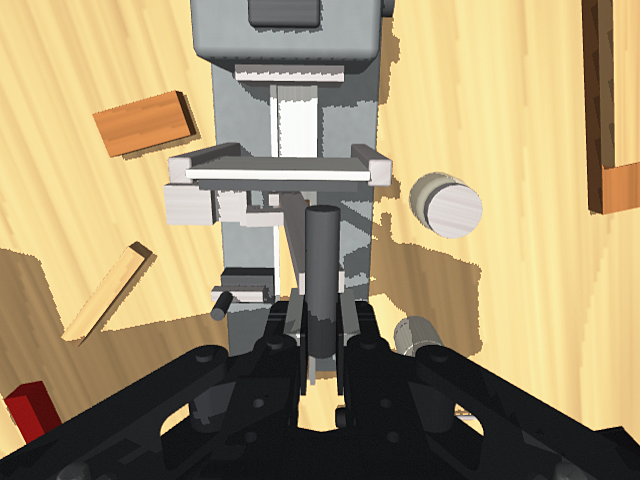

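View pics/s3.png

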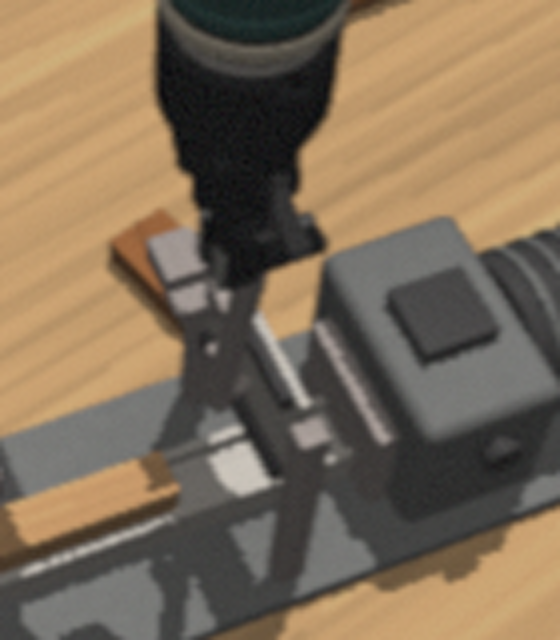

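```bash
python3 -m jog '[[-6,1,0,0,0],[-13,3,1,0,0],[-20,5,1,0,0],[-27,6,1,0,0],[-34,8,1,0,0],[-41,9,1,0,0],[-48,11,0,0,0],[-53,12,0,0,0],[-53,12,0,0,0],[-53,12,0,0,0]]'
python3 - <<'E'
from h import *
snap("scene","s4",(300,170,440,330),4);snap("wrist","w4");s=bot.read_state();print(s["width"]*85.4,s["wrist_force"],s["tool_pos"])
E
```

```text
time: 6.6
tool_pos: [0.5617, -0.0196, 0.3242]
tcp_rot: [-1.097, 1.37, -1.369]
wrist_force: [2.1, 4.2, -3.8]
width: 0.114
10.09762399375046 [ 2.72492893  4.41449235 -4.46560843] [ 0.56172514 -0.01962319  0.32415884]
```

View pics/w4.png

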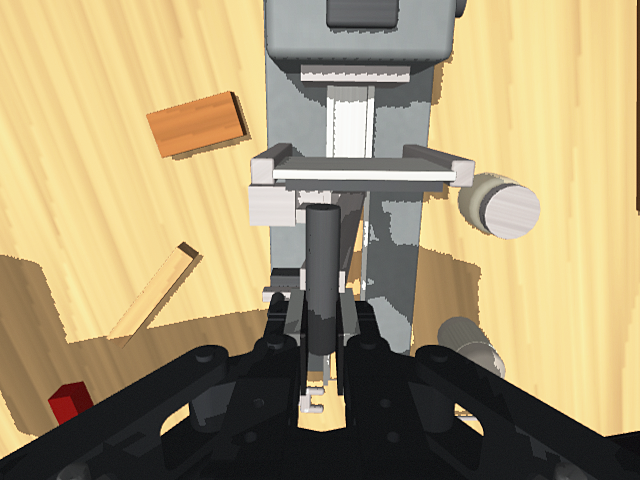

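View pics/s4.png

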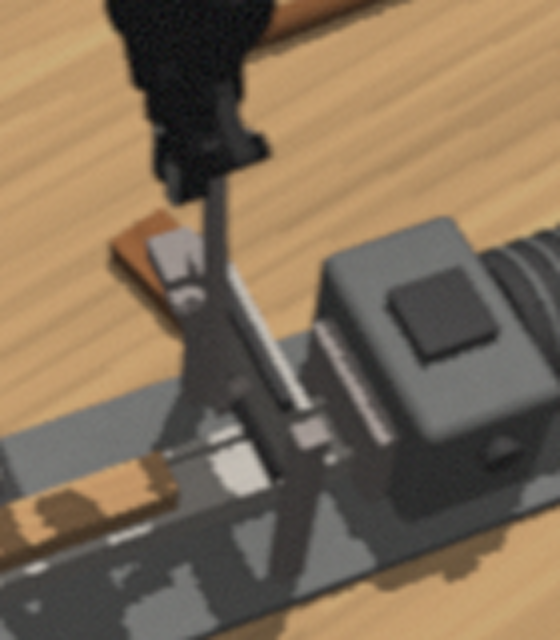

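```bash
python3 -m jog '[[0,0,-3,0,0],[0,0,-6,0,0],[0,0,-9,0,0],[0,0,-12,0,0],[0,0,-14,0,0],[0,0,-15,0,0],[0,0,-16,0,0],[0,0,-17,0,0],[0,0,-17,0,0],[0,0,-17,0,0]]'
python3 - <<'E'
from h import *
snap("scene","s5",(300,170,440,330),4);s=bot.read_state();print(s["width"]*85.4,s["wrist_force"],s["tool_pos"],W2M(s["tool_pos"],np.load("m.npy")))
E
```

```text
time: 7.95
tool_pos: [0.5627, -0.0199, 0.3095]
tcp_rot: [-1.094, 1.367, -1.371]
wrist_force: [2.0, 4.2, 5.9]
width: 0.116
9.900776871591038 [1.10446818 4.08311546 5.09503268] [ 0.56272164 -0.01986055  0.30954769] [[-32.11927731  23.28812155 309.5476879 ]]
```

View pics/s5.png

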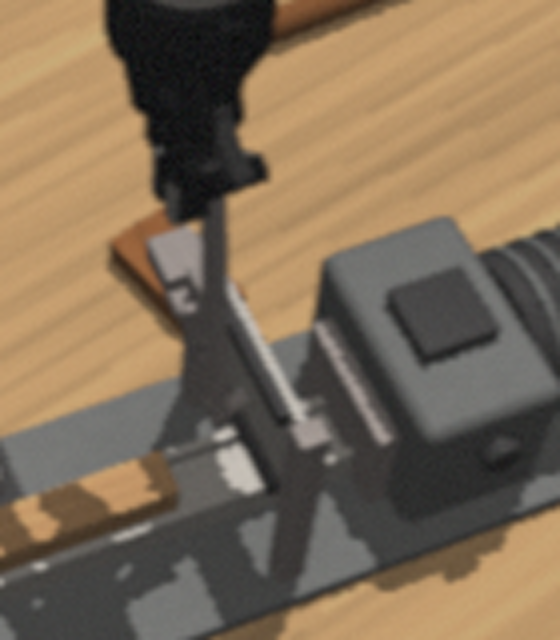

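```bash
python3 -m jog '[[2,0,2,0,0],[4,-1,2,0,0],[6,-1,2,0,0],[8,-2,2,0,0],[10,-2,2,0,0],[12,-3,1,0,0],[12,-3,0,0,0],[12,-3,-1,0,0],[12,-3,-1,0,0],[12,-3,-1,0,0]]'
python3 - <<'E'
from h import *
snap("wrist","w6");snap("scene","s6",(300,170,440,330),4);s=bot.read_state();print(s["width"]*85.4,s["wrist_force"],s["tool_pos"],W2M(s["tool_pos"],np.load("m.npy")))
E
```

```text
time: 9.25
tool_pos: [0.5744, -0.0227, 0.3086]
tcp_rot: [-1.095, 1.368, -1.37]
wrist_force: [-0.7, 6.0, 8.9]
width: 0.119
10.106643702495735 [-1.19789141  4.67038855  8.85566909] [ 0.57439874 -0.022687    0.30855739] [[-32.27990726  11.27488561 308.55739069]]
```

View pics/s6.png

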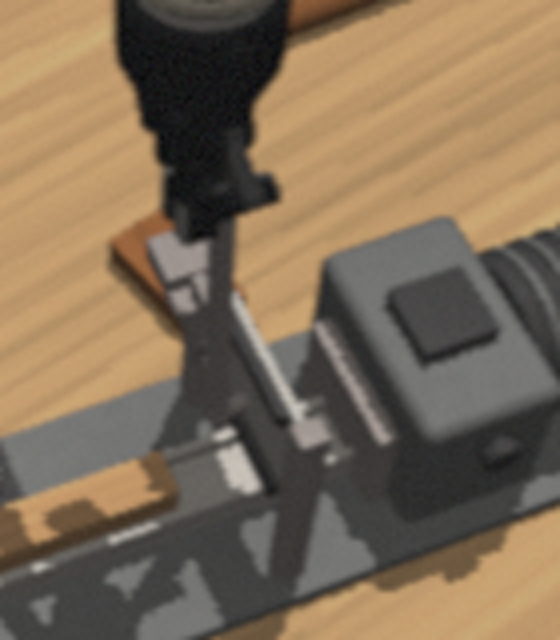

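View pics/w6.png

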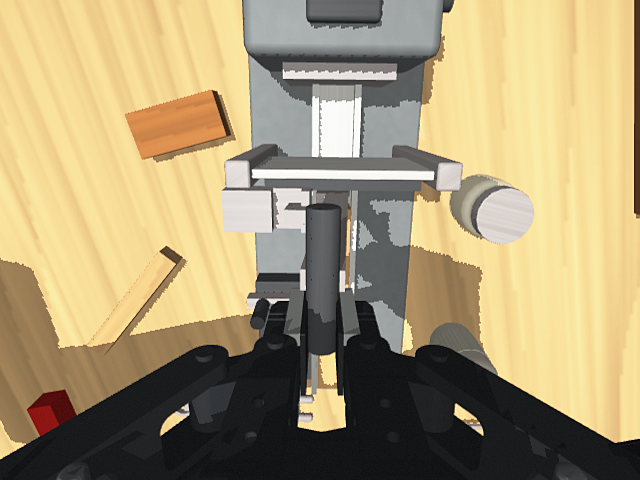

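```bash
python3 -m jog '[[0,0,0,0,14],[0,0,0,0,18],[0,0,0,0,24],[0,0,0,0,32],[0,0,0,0,40],[0,0,0,0,44],[0,0,0,0,44],[0,0,20,0,44],[0,0,50,0,44],[0,0,80,0,44]]'
python3 - <<'E'
from h import *
m=np.load("m.npy")
c=snap("wrist","w7");snap("scene","s7",(300,170,440,330),4);s=bot.read_state();print(s["width"]*85.4,s["wrist_force"],s["tool_pos"],W2M(s["tool_pos"],m))
for P in [(-42,12.9,296),(12,12.9,296),(-28,21,190),(-28,26,190),(-2,26,190),(6,66,180)]: print(P,proj(c,M2W(P,m)).round(0))
E
```

```text
time: 10.6
tool_pos: [0.574, -0.023, 0.3888]
tcp_rot: [-1.096, 1.369, -1.37]
wrist_force: [-0.7, 0.2, -0.1]
width: 0.512
43.85306939417194 [ 0.39366485  0.24546701 -0.683607  ] [ 0.57584297 -0.02309917  0.39271112] [[-32.36080332   9.77517901 392.71111659]]
(-42, 12.9, 296) [[317. 269.]]
(12, 12.9, 296) [[317. 174.]]
(-28, 21, 190) [[308. 205.]]
(-28, 26, 190) [[302. 205.]]
(-2, 26, 190) [[302. 173.]]
(6, 66, 180) [[253. 161.]]
```

View pics/s7.png

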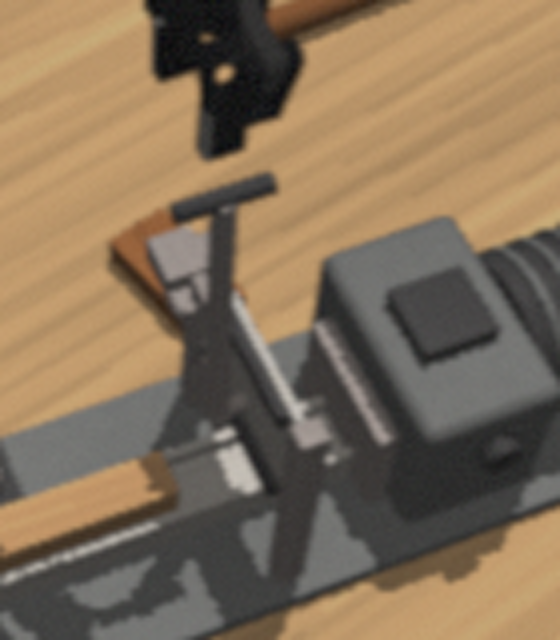

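View pics/w7.png

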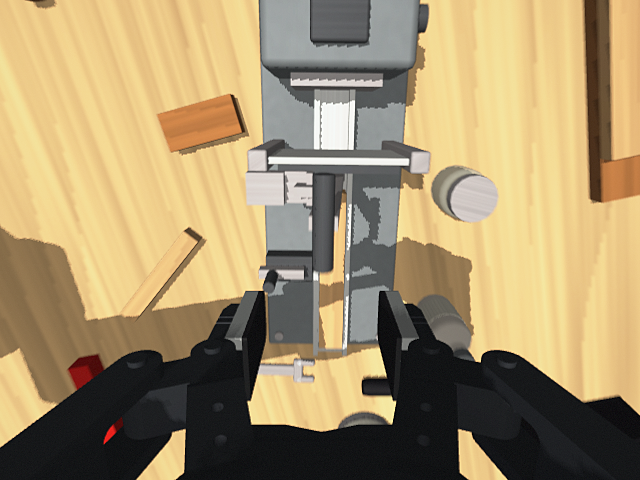

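```bash
python3 - <<'E'
from h import *
m=np.load("m.npy");c=pickle.load(open("pics/w7.pkl","rb"))
for n in ("w7",):
    a=cv2.imread("pics/w7.png")[135:365,235:445];cv2.imwrite("pics/w7c.png",cv2.resize(a,None,fx=2.6,fy=2.6,interpolation=cv2.INTER_CUBIC))
for P in [(-265,85,14),(-265,-85,14),(-265,16.5,40),(-265,-16.5,40),(-142,78,98),(6,-66,180),(6,66,180)]: print(P,(proj(c,M2W(P,m))[0]-[235,135])*2.6)
E
```

```text
(-265, 85, 14) [ 84.51432275 542.31552994]
(-265, -85, 14) [398.14087572 543.21280076]
(-265, 16.5, 40) [210.40138963 570.10177901]
(-265, -16.5, 40) [274.12053183 570.27931077]
(-142, 78, 98) [ 65.80724337 396.99290591]
(6, -66, 180) [469.32890962  70.48124417]
(6, 66, 180) [47.1277841  68.72844046]
```

View pics/w7c.png

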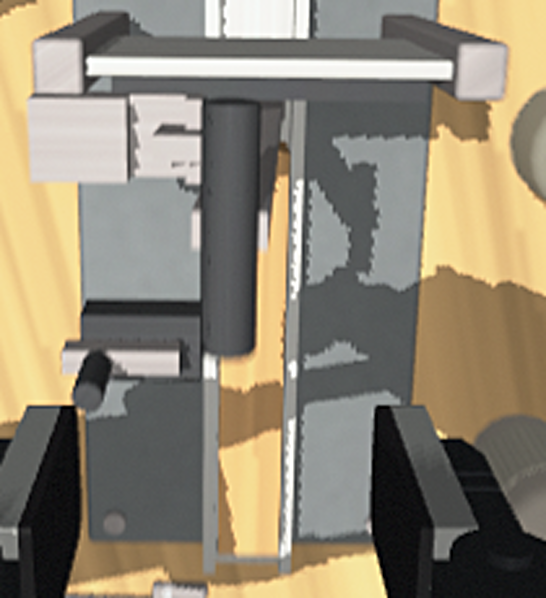

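```bash
python3 - <<'E'
from h import *
m=np.load("m.npy");s=bot.read_state();p=s["tool_pos"]
print(p,(M2W((-264,-2,71),m)-p)*1000)
E
```

```text
[ 0.57584297 -0.02309917  0.39271112] [[ -39.99906848 -228.46322855 -321.71111659]]
```

```bash
python3 -m jog '[[-10,-57,0,0,20],[-20,-114,0,0,0],[-30,-171,-20,0,0],[-40,-228,-60,0,0],[-40,-228,-120,0,0],[-40,-228,-180,0,0],[-40,-228,-240,0,0],[-40,-228,-280,0,0],[-40,-228,-300,0,0],[-40,-228,-300,0,0]]'
python3 - <<'E'
from h import *
m=np.load("m.npy")
c=snap("wrist","w8");snap("scene","s8",(230,190,430,350),4);s=bot.read_state();print(s["width"]*85.4,s["wrist_force"],s["tool_pos"],W2M(s["tool_pos"],m))
E
```

```text
time: 11.95
tool_pos: [0.5331, -0.2506, 0.0852]
tcp_rot: [-1.098, 1.372, -1.368]
wrist_force: [0.8, -0.4, 1.0]
width: 0.0
-0.034001748041963015 [ 0.25134247 -0.06183259  1.77752813] [ 0.53530054 -0.25166269  0.08813937] [[-264.21854284   -1.49251591   88.13936714]]
```

View pics/s8.png

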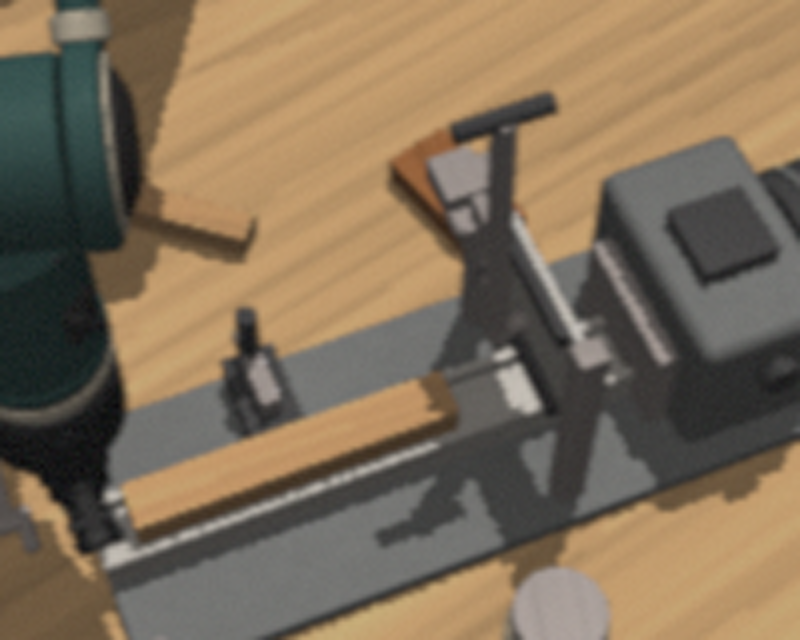

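View pics/w8.png

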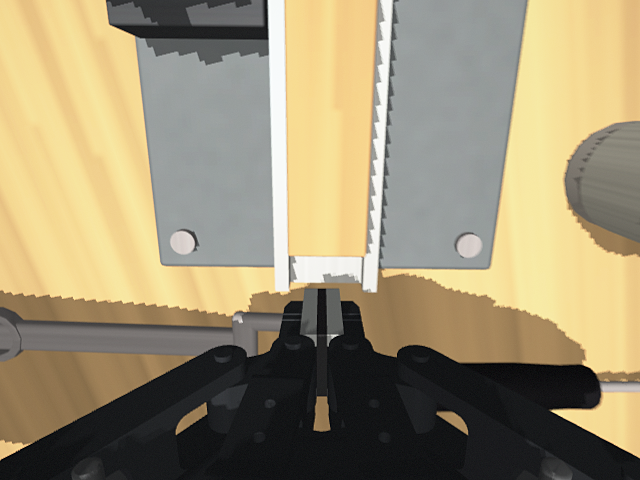

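```bash
python3 -m jog '[[2,0,-10,0,0],[2,0,-17,0,0],[2,0,-17,0,0],[4,10,-17,0,0],[6,20,-17,0,0],[9,30,-17,0,0],[11,40,-17,0,0],[13,50,-17,0,0],[16,60,-17,0,0],[18,70,-17,0,0]]' 
python3 - <<'E'
from h import *
m=np.load("m.npy")
c=snap("wrist","w9");s=bot.read_state();print(s["width"]*85.4,s["wrist_force"],s["tool_pos"],W2M(s["tool_pos"],m))
E
```

```text
time: 13.3
tool_pos: [0.5521, -0.1803, 0.0694]
tcp_rot: [-1.097, 1.369, -1.37]
wrist_force: [-0.9, -0.3, -0.6]
width: 0.004
-0.12993887512003927 [ 0.76596815  1.46073379 -0.4090809 ] [ 0.55218361 -0.1791836   0.06924501] [[-189.79991426   -1.84553158   69.245012  ]]
```

View pics/w9.png

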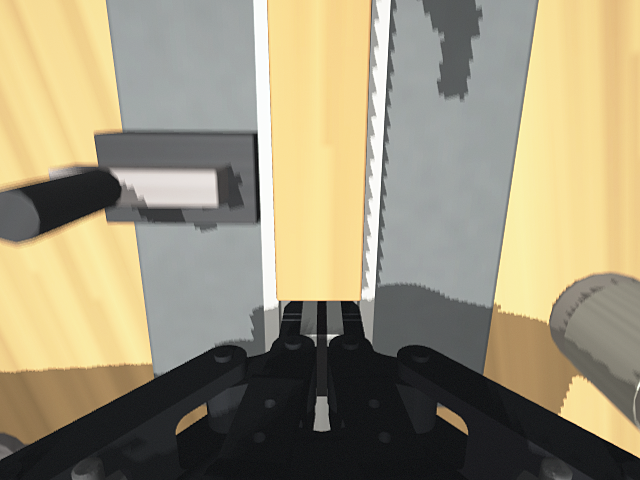

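```bash
python3 -m jog '[[2,8,0,0,0],[4,16,0,0,0],[5,24,0,0,0],[7,30,0,0,0],[8,34,0,0,0],[9,37,0,0,0],[9,39,0,0,0],[9,41,0,0,0],[10,43,0,0,0],[10,43,0,0,0]]' 
python3 - <<'E'
from h import *
m=np.load("m.npy")
s=bot.read_state();print(s["wrist_force"],s["tool_pos"],W2M(s["tool_pos"],m))
E
```

```text
time: 14.6
tool_pos: [0.562, -0.1378, 0.0693]
tcp_rot: [-1.097, 1.37, -1.37]
wrist_force: [0.9, -0.4, -0.8]
width: 0.001
[ 0.86625386 -0.36544057 -0.77706141] [ 0.5619679  -0.1378246   0.06932419] [[-147.30076053   -2.19345929   69.324194  ]]
```

```bash
python3 -m jog '[[0,1,0,0,0],[0,2,0,0,0],[1,3,0,0,0],[1,4,0,0,0],[1,5,0,0,0],[1,6,0,0,0],[1,6,0,0,0],[1,6,0,0,0],[1,6,0,0,0],[1,6,0,0,0]]' 
python3 - <<'E'
from h import *
m=np.load("m.npy")
s=bot.read_state();print(s["wrist_force"],s["tool_pos"],W2M(s["tool_pos"],m));snap("wrist","w10");snap("scene","s10",(230,190,430,350),4)
E
```

```text
time: 15.85
tool_pos: [0.5628, -0.1319, 0.0692]
tcp_rot: [-1.097, 1.37, -1.37]
wrist_force: [-0.8, -0.2, 0.3]
width: 0.002
[-0.79491286 -0.19539914  0.26980167] [ 0.56282576 -0.13191767  0.06922397] [[-141.35090207   -1.7171064    69.22397241]]
```

View pics/w10.png

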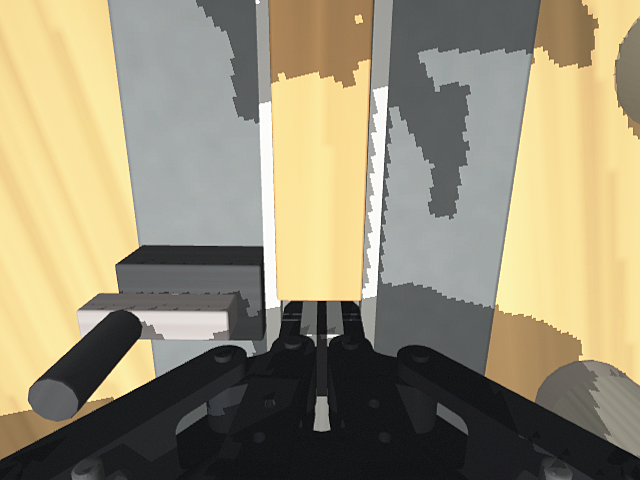

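View pics/s10.png

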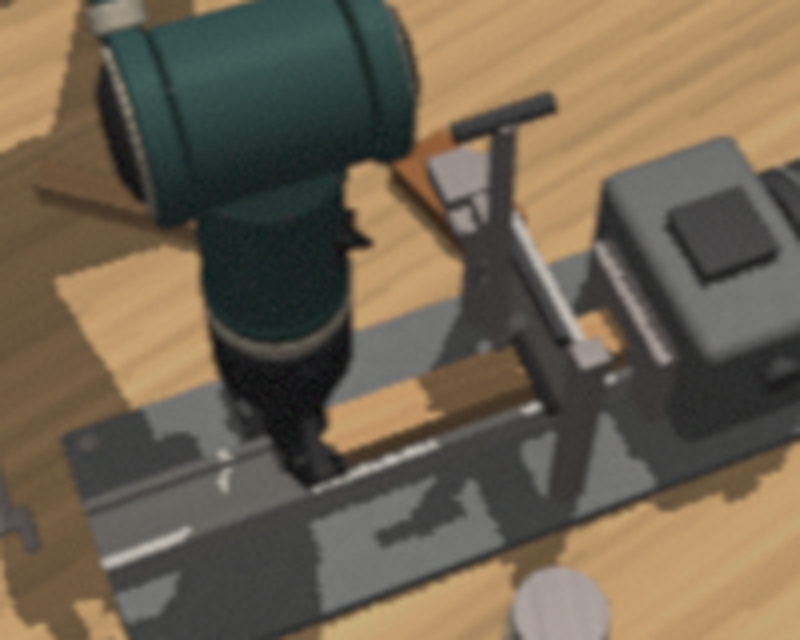

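```bash
python3 -m jog '[[0,0.5,0,0,0],[0,1,0,0,0],[0.3,1.5,0,0,0],[0.5,2,0,0,0],[0.6,2.5,0,0,0],[0.7,3,0,0,0],[0.8,3.5,0,0,0],[0.9,4,0,0,0],[0.9,4,0,0,0],[0.9,4,0,0,0]]' 
```

```text
time: 17.2
tool_pos: [0.563, -0.131, 0.0693]
tcp_rot: [-1.102, 1.367, -1.372]
wrist_force: [-2.7, -12.9, 0.9]
width: 0.0
```

```bash
python3 -m jog '[[-1,-4,0,0,0],[-2,-8,0,0,0],[-3,-14,0,0,0],[-3,-14,30,0,0],[-3,-14,80,0,30],[-20,-10,130,0,50],[-40,-6,150,0,50],[-60,-2,150,0,50],[-60,-2,150,0,50],[-60,-2,150,0,50]]'
python3 - <<'E'
from h import *
m=np.load("m.npy")
s=bot.read_state();print(s["wrist_force"],s["tool_pos"],W2M(s["tool_pos"],m));c=snap("wrist","w11");snap("scene","s11",(230,190,430,350),4)
for P in [(-142,69,98),(-142,72,98),(-130,15,60),(-130,-15,60)]: print(P,proj(c,M2W(P,m)).round(0))
E
```

```text
time: 18.45
tool_pos: [0.5041, -0.13, 0.2191]
tcp_rot: [-1.096, 1.369, -1.37]
wrist_force: [-0.6, -0.6, 0.2]
width: 0.582
[-0.61170387 -0.61799848  0.15581334] [ 0.50412688 -0.12998871  0.21911729] [[-152.5154828   55.9425091  219.1172867]]
(-142, 69, 98) [[299. 222.]]
(-142, 72, 98) [[294. 222.]]
(-130, 15, 60) [[378. 193.]]
(-130, -15, 60) [[421. 193.]]
```

View pics/w11.png

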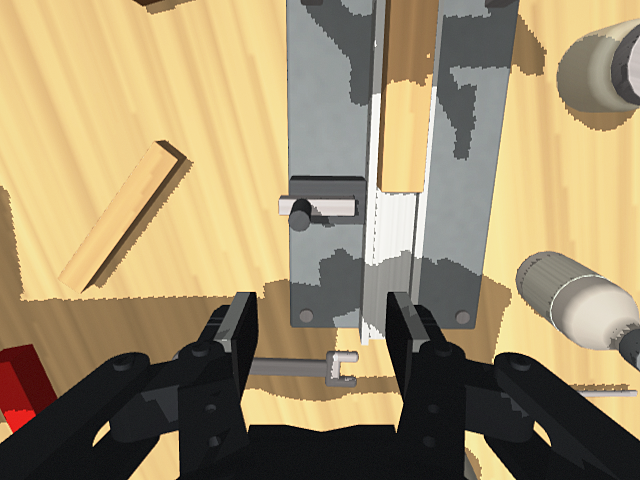

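View pics/s11.png

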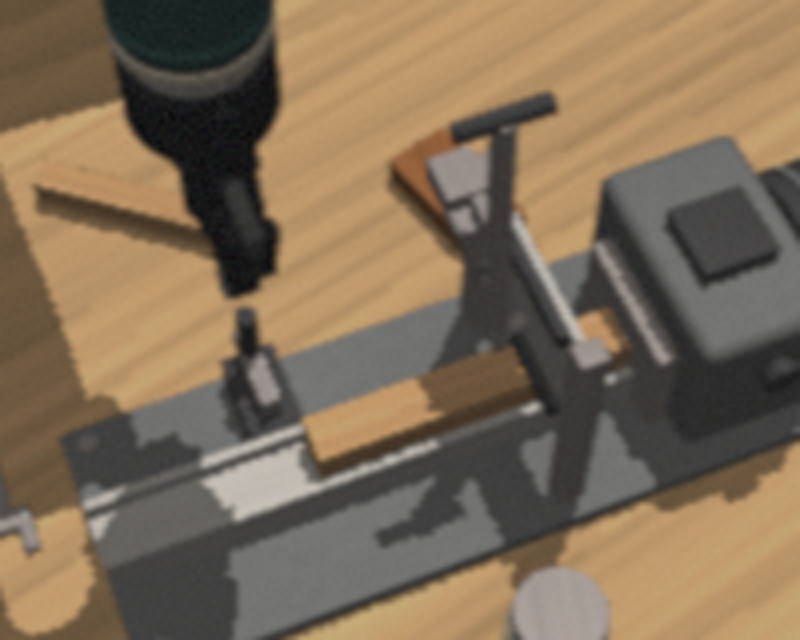

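```bash
python3 - <<'E'
from h import *
m=np.load("m.npy");s=bot.read_state();p=s["tool_pos"]
print((M2W((-142,69,92),m)-p)*1000)
E
```

```text
[[ -10.50235504   13.22047549 -126.90051102]]
```

```bash
python3 -m jog '[[-10,13,0,0,50],[-10,13,-40,0,50],[-10,13,-80,0,50],[-10,13,-110,0,50],[-10,13,-127,0,50],[-10,13,-127,0,50],[-10,13,-127,0,30],[-10,13,-127,0,0],[-10,13,-127,0,0],[-10,13,-127,0,0]]' 25
python3 - <<'E'
from h import *
m=np.load("m.npy")
s=bot.read_state();print(s["width"]*85.4,s["wrist_force"],W2M(s["tool_pos"],m));c=snap("wrist","w12")
E
```

```text
time: 19.8
tool_pos: [0.4948, -0.1173, 0.0938]
tcp_rot: [-1.095, 1.368, -1.371]
wrist_force: [-1.6, 0.5, 5.5]
width: 0.157
13.379801251693083 [-1.62870542  0.53567627  5.47059868] [[-142.17448317   67.86213699   93.81121637]]
```

View pics/w12.png

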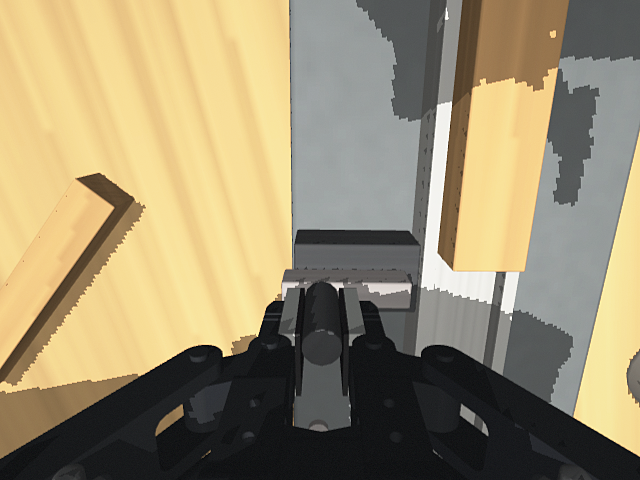

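```bash
python3 -m jog '[[0,0,2,0,0],[6,-1,2,0,0],[12,-3,2,0,0],[18,-4,2,0,0],[24,-5,2,0,0],[30,-7,2,0,0],[36,-8,2,0,0],[41,-9,2,0,0],[45,-10,2,0,0],[45,-10,2,0,0]]'
python3 - <<'E'
from h import *
m=np.load("m.npy")
s=bot.read_state();print(s["width"]*85.4,s["wrist_force"],W2M(s["tool_pos"],m))
E
```

```text
time: 21.1
tool_pos: [0.5393, -0.1276, 0.094]
tcp_rot: [-1.097, 1.369, -1.371]
wrist_force: [-1.4, -5.6, -6.2]
width: 0.153
13.105671397125262 [-1.41568673 -5.55183745 -6.19994841] [[-142.3936285    22.19284459   93.97981652]]
```

```bash
python3 -m jog '[[1,0,-1,0,0],[2,0,-1,0,0],[3,0,-1,0,0],[4,-1,-1,0,0],[5,-1,-1,0,0],[6,-1,-1,0,0],[7,-1,-1,0,0],[8,-2,-1,0,0],[8,-2,-1,0,0],[8,-2,-1,0,0]]'
python3 - <<'E'
from h import *
m=np.load("m.npy")
s=bot.read_state();print(s["width"]*85.4,s["wrist_force"],W2M(s["tool_pos"],m))
E
```

```text
time: 22.35
tool_pos: [0.5449, -0.129, 0.0938]
tcp_rot: [-1.1, 1.373, -1.368]
wrist_force: [-9.6, -3.5, 7.0]
width: 0.151
12.891623702709895 [-9.58394464 -3.48096205  7.02249048] [[-142.45146287   16.4542407    93.84987566]]
```

```bash
python3 -m jog '[[0,0,0,0,20],[0,0,0,0,30],[0,0,0,0,40],[0,0,0,0,44],[0,0,30,0,44],[0,0,70,0,44],[-20,-20,120,0,44],[-50,-50,160,0,44],[-80,-80,160,0,44],[-80,-80,160,0,44]]'
python3 - <<'E'
from h import *
m=np.load("m.npy")
s=bot.read_state();print(s["wrist_force"],W2M(s["tool_pos"],m));c=snap("wrist","w13");snap("scene","s13",(230,190,430,350),4);snap("top","t13",(175,165,405,295),3.4)
for P in [(-142,18,98),(-142,16,98),(-142,14,98),(-142,-20,58)]: print(P,proj(c,M2W(P,m)).round(0))
E
```

```text
time: 23.6
tool_pos: [0.4656, -0.2105, 0.2542]
tcp_rot: [-1.095, 1.371, -1.373]
wrist_force: [0.0, 0.4, -1.1]
width: 0.511
[ 0.03386245  0.39222701 -1.11497089] [[-239.53688991   75.57753671  254.19206477]]
(-142, 18, 98) [[409.  78.]]
(-142, 16, 98) [[412.  78.]]
(-142, 14, 98) [[416.  78.]]
(-142, -20, 58) [[449.  83.]]
```

View pics/w13.png

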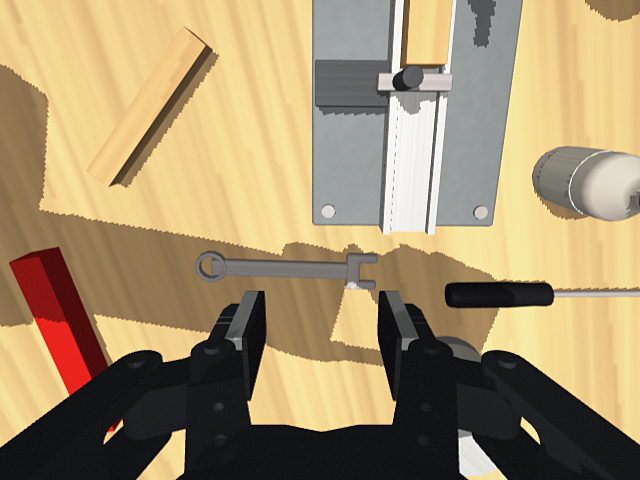

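View pics/s13.png

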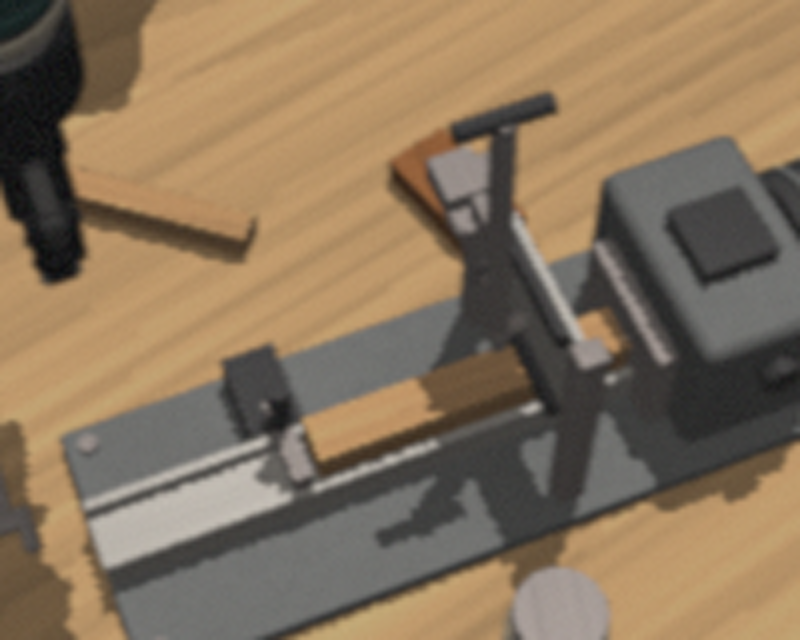

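View pics/t13.png

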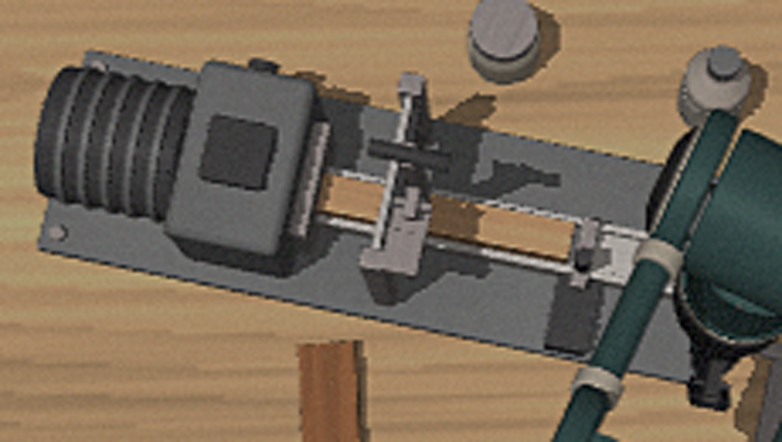

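```bash
python3 - <<'E'
from workcell import bot
print(bot.finish_job(), bot.read_state()["time"])
E
```

```text
the job is handed in; nothing more can be done
the job is handed in; nothing more can be done
```

The job is done and handed in, about 24 s into the 61 s allowed; no verdict comes back.

- **Guard:** I lifted it by the T-handle about 69 mm, swung the tooth over the nose and set it down in the notch. The weight came off the gripper there. After release the guard stayed up in every later picture, about 13 s.
- **Blank:** I pushed the one in the trough. It is not red, and it is larger than the loose stick of the same colour. It stopped under the guard with about 13 N against the tool. Its rear face then showed within about 1 mm of the home position.
- **Gate:** I slid it across by its post until it met its end stop, at about 10 N. The last wrist picture shows its leading end where "fully across" should be, behind the blank.
- **Other things:** The loose items visible in the last pictures looked undisturbed, but I did not measure them. The hammer and paint tin were out of view or mostly hidden at the end.
- **Disagreement:** My machine position from the scene and top cameras differed from the wrist camera by about 3 mm across the trough. I used a value in between, and the contact forces fitted it.
- **Not checked directly:** No picture shows the blank's front end touching the stop, so that contact is judged from the force and the rear face.

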